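# Close the watch and hold the clip open over its ticket

## Robot

A 7-joint arm with a two-finger parallel gripper is mounted at the origin on the work surface. World frame = base frame: x ahead of the robot, y to its left, z up, the work surface at z = 0. Lengths are in mm, angles in rad, forces in N, time in s.
With the tool pointing down it reaches from about 425 to 1025 mm from the base axis. Payload 3.6 kg.
Tool frame: the origin (TCP) lies on the centre line of the jaws, within the pads' length; the fingertips stand 8 mm ahead of it and the grasp point (between the pads) lies 11 mm behind it; z points along the fingers, y is the line along which they close (so a half turn about z gives the same grasp; the last joint's range is limited). The gripper opens to 85 mm and grips with 20 to 120 N. Pads are 22 mm wide; open, the fingers measure 114 mm over their backs; the gripper's body (76 mm by 85 mm) begins 54 mm behind the grasp point. The pads swing forward as they close: fully open they stand 13 mm farther back than shut.
Start: joints at [-1.317, 0.591, 0.048, 1.609, -0.033, 0.943, -0.034], TCP at [246.417, 681.842, 199.802] pointing down, gripper open.
Joint ranges: [-2.69, 2.69], [-0.47, 2.24], [-1.27, 1.36], [0.19, 2.51], [-1.53, 4.68], [0.08, 2.07], [-3.09, 3.09]. Speed limits (rad/s): [2.57, 2.57, 3.14, 3.14, 3.14, 3.14, 3.14].

## Interface

Orientations are given as a rotation vector (axis times angle).
In Python, from plant import * gives the robot as it stands.
- The arm moves only by the tool drive_tool, never from a script. Its argument "steps" is one flat list of numbers, 5 for each row, row after row: the finger opening in m, from 0 to 0.0854, then the shift along the world's x, y, z in m, then the turn about the world's z in rad. In form: [grip, x, y, z, roll, grip, x, y, z, roll, ...]. A call has 1 to 20 rows; each row shifts and turns the commanded pose from where the row before left it; what a row does not reach is not made up. A row lasts 1/10 s, in which the tool goes at most 50 mm and 8.59 degrees, less where a joint would pass 70% of its speed; a pose out of reach is approached as far as the arm can. A call with a gripper value outside its range is refused whole. The fingers move at their own pace and stop on an object; the grip force is fixed at half the most. Time passes only in rows, so rows that do not move let the fingers close. It gives the time, the measured TCP pose, the force, the opening and the grip force at its end, in the units of the state.
- sense(): the state, without advancing time (a new reading comes with each control period).
- camera(name): name is "side" or "top" or "wrist"; returns a dict with "color" (480x640x3 uint8, blue, green, red), "z_map" (480x640 float32, mm along the optical axis (not along the pixel's ray), 0 where there is no reading), "fovy" (degrees; the focal length in pixels is half the picture's height over the tangent of half this angle, whatever the lens; pixels are square), "cx", "cy" (the principal point, pixels), "pose" (4x4, takes a point from camera to world coordinates). Camera axes: x right, y up, looking along -z (the intrinsics and any distortion apply to the point x, -y, -z); pixel columns grow to the right and rows downward; lengths in mm; the calibration is good to about 2 mm. A picture is of the moment at which its call begins.
- close_job(): hands the job in; it is judged then, once.
Trained networks look in a picture, given as the dict that the camera call returned (one of the last four; its "shot" number tells which), for a name from the list of things; names that differ only in an ending like _2 or _b are one class to them, and where a whole thing is asked for, a point or a joint stands for the part that bears it (a point fixed in the world has none). Each returns a list of dicts, best first, with "conf" (0 to 1); they miss things now and then, are a little off and sometimes report something else, mostly with a low value. They report only what shows in the picture. A call takes as long as a camera call. They do not tell look-alikes from the thing itself.
- cut_out(target, picture): "region" (480x640 bool, what is visible of it) and "extent" ([left, top, width, height] in pixels, round what is visible of it).
The state is a dict: "clock": time; "joint_pos": joint angles; "joint_velocities": joint speeds; "effort": joint torques, N m; "tool_pos": TCP position; "orientation": TCP orientation; "contact_force": force on the tool from outside, world axes, zero at the start; "ft_torque": the same for the moment, N m; "grip_width": opening from 0.0 (shut) to 1.0 (fully open); "grasp_force": force on a finger pad.
Only numpy, scipy, OpenCV 4.12 (cv2) and the standard library are available. Lean on these libraries where they do the work, as an engineer would, in place of code of your own. Each camera call takes 0.05 s, during which the arm holds its last target. There are 200 camera calls.

## Task

First set the loose brass case-back on the open watch head so that it sits home and level on the rim, and let go of it. Then squeeze the handles of the steel spring clip fully open, take it off the caddy's fin and lower its gaping jaws about a centimetre down over the middle of the ticket card's top edge, one jaw on each side, square to the card and touching it nowhere. Finish like that, still squeezing and holding the clip wide open so that I can slip the receipt in, and leave the stopwatch and the loupe alone.

Things in the scene. Friction and masses are not known exactly. Their poses are not given: they have to be found in the camera images.
- caseback: Loose brass watch case-back: disc (flange) 42 mm across, 4 mm thick, over a round boss 30.4 mm across, 3 mm deep, foot chamfered 1.5 mm; 30 g. Origin: centre of the boss's underside, z up; flange underside 3 mm above it. Starts boss-down on a plain white nylon die (26 mm across, 16 mm high, fixed), the flange overhanging free all round, its underside 19 mm above the counter.
- watch: Steel wristwatch head, fixed, dial down in a round white nylon cushion (68 mm across at the foot, 58 mm at its top, 13 mm high), open back upward. Origin on the counter under its centre. The case is 40 mm across, rim top 22 mm above the counter; four lugs (reaching 26 mm out along x) and a crown (24 mm out, at +y) stay 4 mm or more below the rim.
- watch_rim (a point): Centre of the watch head's rim, level with the rim's top (22 mm above the counter), z up. The bore is 34 mm across and 5 mm deep and takes the case-back's boss; seated, the flange lies flat on the rim, overhanging it by 1 mm, and the case-back's origin is 3 mm below this point.
- clip: Steel spring clip like a big clothes-peg, 30 mm wide in x, 67 mm tall, 65 g. Origin on the pivot axis (along x, barrel 8 mm across), z up. Jaws point down, lips 25 mm below. Two handles point up, splayed along y: 24 mm wide, tops 40 mm above the origin, 49 mm apart over their outsides. Starts biting the caddy's fin, x along it, barrel on its top edge, origin 64 mm above the counter.
- clip_mouth (a point): Point midway between the clip's two lips, 25 mm below the clip's origin along its z.
- jaw_a (a joint): Opening angle of the clip's +y lever, rad: 0 biting a 3 mm plate, -0.06 shut, 0.40 at the stop. Squeezing the handle tops together along y (about 2 N to start, 7 N at the stop) swings the jaws apart about the pivot, which stays midway; at the stop the handles are parallel and upright, 18 mm over their outsides, tops 42 mm above the origin, and the lips are 22 mm apart.
- jaw_b (a joint): Opening angle of the clip's other lever; geared to the first, same value.
- caddy: Red plastic die caddy, fixed, base 110 mm (x) by 84 mm (y), 12 mm high, origin under its centre. An upright fin, 90 mm long in x and 3 mm thick in y, runs through its middle, top edge 60 mm above the counter; small white nylon dies up to 21 mm above the counter stand on both sides of it.
- card: Blank stiff ticket card, 64 mm wide along its x, 3 mm thick in y, standing upright in a wooden foot 76 by 36 mm, 16 mm high; fixed. Origin on the counter under its centre.
- card_edge (a point): Middle of the card's top edge, 85 mm above the counter; x along the edge, y through the card, z up.
- stopwatch: Chrome stopwatch lying flat, 52 mm across, 15 mm thick, crown and bow to its -x side; loose. Leave alone.
- loupe: Black eye loupe, 38 mm across at the top, 30 mm tall, standing on its lens end; loose. Leave alone.
- press: Grey lever-arm case press, fixed, base 150 mm (x) by 110 mm (y), 270 mm tall; origin under its base's centre. Not used.
Mind the look-alikes: they are no part of the job. Leave any green or red look-alike of the clip alone.

How it is judged (in metres and radians):
On the way, in this order (a step that is already met when the one before it is completed fails the run):
1. the case-back sits home and level on the watch rim, let go (horizontal distance between caseback and watch_rim below 0.003 m and z of caseback in the frame of watch_rim between -0.0045 and -0.0018 m and angle between caseback's own z axis and vertical below 0.05 rad and contact force between the fingers and caseback below 0.1 N), for 0.3 s.
2. the clip is squeezed open and lifted clear of the caddy's fin (value of joint each of jaw_a, jaw_b above 0.3 rad and z of clip_mouth in the frame of caddy above 0.062 m and contact force between the fingers and clip above 3 N), for 0.2 s.
At the end, for the whole second after the job is handed in: Case-back seated on the rim (3 mm, 0.05 rad), untouched; fingers hold the clip still (over 3 N), levers beyond 0.30 rad, mouth 4 to 19.5 mm below the card's edge, within 6 mm of its mid-plane and 20 mm of its middle, square and upright within 0.2 rad, card not touched (all of step 1 and value of joint each of jaw_a, jaw_b above 0.3 rad and x of clip_mouth in the frame of card_edge between -0.02 and 0.02 m and y of clip_mouth in the frame of card_edge between -0.006 and 0.006 m and z of clip_mouth in the frame of card_edge between -0.0195 and -0.004 m and angle between the x axis of clip and the x axis of card, either way round below 0.2 rad and angle between clip's own z axis and vertical below 0.2 rad and contact force between the fingers and clip above 3 N and contact force between clip and card below 0.3 N and linear speed of clip below 0.02 m/s); the arm keeps its last pose, push and grip.
It fails at once if the stopwatch is disturbed (distance of stopwatch from where it was at the start of the episode above 0.02 m).
It fails at once if the loupe is disturbed (distance of loupe from where it was at the start of the episode above 0.02 m).
It also fails if it takes over 50 s, if anything falls off the work surface, if the arm or the gripper's body presses on something with over 40 N, if the wrist force passes 120 N, or if a joint passes its speed limit or range.

## Working session

There is one attempt and no reset: what is moved stays moved. The work goes in short steps, Python scripts to look and compute and a tool call to move; the robot and the scene stay as the last step left them, time stands still between calls to the robot, and variables do not carry over. Pictures are saved under pics/ and viewed, at most 10 in all, crops included, and the job is handed in when it is done.

Besides the shell and the picture viewer there is one more tool, called after "Emit:" by a JSON object that holds its "fn" and its "kwargs". drive_tool: Moves the arm, as the interface text tells. Its arguments: {"type":"object","properties":{"steps":{"type":"array","items":{"type":"number"}}},"required":["steps"]}

```bash
ls; mkdir -p pics; cat > h.py <<'E'
from plant import *
import numpy as np, cv2
def pts(c, mask=None):
    H,W=c["z_map"].shape; f=H/2/np.tan(np.radians(c["fovy"])/2)
    v,u=np.mgrid[0:H,0:W]; z=c["z_map"]
    P=np.stack([(u-c["cx"])/f*z,-(v-c["cy"])/f*z,-z,np.ones_like(z)],-1)@np.array(c["pose"]).T
    P=P[...,:3]; P[z<=0]=np.nan
    return P if mask is None else P[mask&(z>0)]
def save(c,n): cv2.imwrite(f"pics/{n}.png",c["color"])
E
python3 - <<'E'
from h import *
s=sense(); print({k:np.round(v,3).tolist() for k,v in s.items()})
cs={}
for n in("top","side"):
    c=camera(n); cs[n]=c; save(c,n+"0")
    print(n,[k for k in c if k not in("color","z_map")],c["fovy"],c["cx"],c["cy"],np.round(c["pose"],2).tolist())
    for t in("caseback","watch","clip","caddy","card","stopwatch","loupe","press"):
        for d in cut_out(t,c)[:4]:
            p=pts(c,d["region"]); 
            print(t,round(d["conf"],2),np.round(d["extent"]).tolist(),np.round(np.percentile(p,[2,50,98],axis=0)).tolist() if len(p) else None)
cv2.imwrite("pics/both.png",cv2.resize(np.hstack([cs["top"]["color"],cs["side"]["color"]]),(800,300)))
E
```

```text
pics
{'clock': 0.0, 'joint_pos': [-1.318, 0.592, 0.048, 1.61, -0.033, 0.943, -0.034], 'joint_velocities': [-0.0, -0.001, -0.0, 0.0, -0.001, -0.001, 0.0], 'effort': [-0.0, -54.871, 1.547, -19.813, 0.009, 0.009, -0.0], 'tool_pos': [246.085, 680.999, 198.619], 'orientation': [-0.542, -3.094, 0.004], 'contact_force': [0.979, 0.627, -0.123], 'ft_torque': [0.055, 0.037, -0.024], 'grasp_force': 0.0, 'grip_width': 1.0}
top ['fovy', 'cx', 'cy', 'pose', 'shot'] 51.69633777117514 328.9911335507408 244.27467075062367 [[-0.03, 0.98, -0.2, 380.74], [-1.0, -0.03, -0.01, -49.81], [-0.01, 0.2, 0.98, 1097.38], [0.0, 0.0, 0.0, 1.0]]
caseback 0.74 [322.0, 287.0, 20.0, 19.0] [[461.0, -65.0, 1.0], [480.0, -46.0, 23.0], [498.0, -26.0, 27.0]]
watch 0.84 [414.0, 280.0, 32.0, 32.0] [[449.0, -288.0, 6.0], [479.0, -255.0, 14.0], [510.0, -227.0, 24.0]]
clip 0.7 [218.0, 248.0, 22.0, 18.0] [[548.0, 147.0, 64.0], [566.0, 174.0, 75.0], [580.0, 188.0, 102.0]]
clip 0.67 [156.0, 282.0, 24.0, 22.0] [[478.0, 280.0, 1.0], [501.0, 307.0, 35.0], [516.0, 323.0, 62.0]]
clip 0.54 [205.0, 192.0, 22.0, 25.0] [[674.0, 183.0, -2.0
[... 1957 characters left out ...]
 [[609.0, -2.0, 2.0], [643.0, 19.0, 31.0], [677.0, 38.0, 86.0]]
card 0.73 [298.0, 205.0, 37.0, 37.0] [[608.0, -2.0, 1.0], [643.0, 19.0, 31.0], [685.0, 44.0, 86.0]]
card 0.65 [253.0, 180.0, 15.0, 10.0] [[545.0, 142.0, 41.0], [559.0, 158.0, 66.0], [576.0, 171.0, 101.0]]
stopwatch 0.68 [252.0, 120.0, 22.0, 16.0] [[651.0, 387.0, 6.0], [673.0, 409.0, 15.0], [697.0, 444.0, 21.0]]
loupe 0.63 [375.0, 301.0, 19.0, 19.0] [[663.0, -264.0, 2.0], [681.0, -245.0, 19.0], [696.0, -230.0, 33.0]]
press 0.77 [292.0, 344.0, 143.0, 135.0] [[396.0, -541.0, 2.0], [468.0, -497.0, 152.0], [597.0, -388.0, 263.0]]
press 0.66 [253.0, 165.0, 17.0, 23.0] [[546.0, 144.0, 36.0], [564.0, 169.0, 79.0], [580.0, 191.0, 102.0]]
```

```bash
python3 - <<'E'
import cv2,numpy as np
t=cv2.imread("pics/top0.png")[180:330,100:450]; s=cv2.imread("pics/side0.png")[100:380,215:415]
a=cv2.resize(t,(798,342),interpolation=3)
cv2.imwrite("pics/a.png",np.vstack([a,np.hstack([cv2.resize(cv2.imread("pics/side0.png")[145:245,230:340],(282,256),interpolation=2),cv2.resize(cv2.imread("pics/top0.png")[235:315,145:305],(516,256),interpolation=2)])]))
E
```

```text
(no output)
```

View pics/a.png

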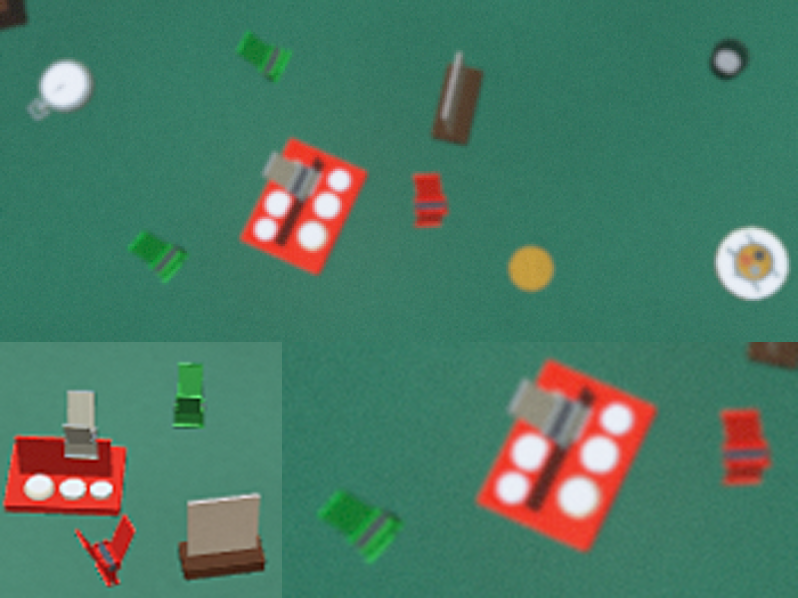

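```bash
python3 - <<'E'
from h import *
cs={n:camera(n) for n in("top","side","wrist")}
np.set_printoptions(suppress=True,precision=1)
w=cs["wrist"]; save(w,"w0"); print(np.array(w["pose"]),w["fovy"], np.unique(np.round(w["z_map"][w["z_map"]>0],-1),return_counts=True))
def line(P):
    m=np.median(P,axis=0); P=P[np.linalg.norm(P[:,:2]-m[:2],axis=1)<80]
    c=P[:,:2].mean(0);u,s,v=np.linalg.svd(P[:,:2]-c,full_matrices=False); a=np.degrees(np.arctan2(v[0,1],v[0,0]))
    t=(P[:,:2]-c)@v[0]; n=(P[:,:2]-c)@v[1]; mid=c+v[0]*(np.percentile(t,1)+np.percentile(t,99))/2
    return a%180,c,mid,np.ptp(t),n.std(),len(P),np.median(P[:,2])
for n in("top","side"):
    c=cs[n];P=pts(c)
    def sel(x0,x1,y0,y1,z0,z1):
        m=(P[...,0]>x0)&(P[...,0]<x1)&(P[...,1]>y0)&(P[...,1]<y1)&(P[...,2]>z0)&(P[...,2]<z1); return P[m]
    print(n,"card",*line(sel(590,700,-20,60,78,92)))
    print(n,"fin",*line(sel(480,545,110,230,50,70)))
    q=sel(520,610,120,230,70,112); print(n,"clip",*line(q)); 
    q=sel(520,610,120,230,97,112); print(n,"cliptop",*line(q)); 
    # base of caddy by minAreaRect
    q=sel(460,620,90,250,6,63);r=cv2.minAreaRect(q[:,:2].astype(np.float32));print("caddy rect",r)
    for nm,a,b in(("cb",(440,520,-90,-5),(16,35)),("watchrim",(430,530,-310,-200),(18.5,35)),("cush",(430,530,-310,-200),(8,35))):
        q=sel(*a,*b);print(n,nm,len(q),np.round(cv2.minEnclosingCircle(q[:,:2].astype(np.float32))[0],1),cv2.minEnclosingCircle(q[:,:2].astype(np.float32))[1],np.median(q,axis=0))
    g=sel(180,320,560,800,60,320); print("gripper",len(g),np.nanmin(g[:,2]) if len(g) else 0)
E
```

```text
[[  0.3  -0.9  -0.3 178.5]
 [  0.9   0.3   0.1 706.1]
 [ -0.   -0.3   1.  375.3]
 [  0.    0.    0.    1. ]] 61.98639759734076 (array([  60.,   70.,   80.,   90.,  100.,  110.,  120.,  130.,  140.,
        150.,  330.,  340.,  350.,  360.,  370.,  380.,  390.,  400.,
        410.,  420.,  430.,  440.,  450.,  460.,  470.,  480.,  490.,
        500.,  510.,  520.,  530.,  540.,  550.,  560.,  570.,  580.,
        590.,  600.,  610.,  620.,  630.,  640.,  650.,  660.,  670.,
        680.,  690.,  700.,  710.,  720.,  730.,  740.,  750.,  760.,
        770.,  780.,  790.,  800.,  810.,  820.,  830.,  840.,  850.,
        860.,  870.,  880.,  890.,  900.,  910.,  920.,  930.,  940.,
        950.,  960.,  970.,  980.,  990., 1000., 1010., 1020., 1030.,
       1040., 1050., 1060., 1070., 1080., 1090., 1100., 1110., 1120.,
       1130., 1140., 1150., 1160., 1170., 1180., 1190., 1200., 1210.,
       1220., 1230., 1240., 1250., 1260., 1270., 1280., 1290., 1300.,
       1310., 1320., 1400., 1410., 1420., 1430.], dtype=float32), array([ 2060, 12134, 13569, 15872,  5133,  2811,  2834,  2348,  11
[... 1719 characters left out ...]
66509
side fin 154.19750539376426 [526.4 183.4] [526.2 183.5] 39.14521830321533 2.2107431605454795 79 56.88319160653009
side clip 65.22409109764266 [565.  170.6] [562.9 166.1] 52.14048158955659 7.14376241796918 207 87.4890584059716
side cliptop 61.43208764665789 [564.2 169.8] [562.2 166.2] 52.18899296042565 6.9771378246376266 48 100.10699569172607
caddy rect ((542.29736328125, 169.15097045898438), (156.12608337402344, 156.8818359375), 88.73799133300781)
side cb 236 [478.2 -46. ] 23.050498962402344 [479.2 -46.3  24.7]
side watchrim 241 [ 479.  -259.6] 28.493928909301758 [ 480.1 -257.8   20.9]
side cush 800 [ 478.4 -259.1] 34.60874938964844 [ 477.4 -261.9   15.9]
gripper 525 244.90939097434318
```

View pics/w0.png

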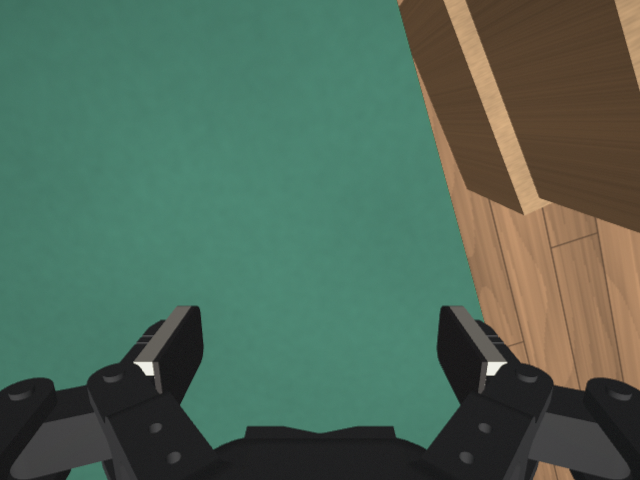

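Emit:
{"fn": "drive_tool", "kwargs": {"steps": [0.06,0.0146,-0.0455,0,0,0.06,0.0146,-0.0455,0,0,0.06,0.0146,-0.0455,0,0,0.06,0.0146,-0.0455,0,0,0.06,0.0146,-0.0455,0,0,0.06,0.0146,-0.0455,0,0,0.06,0.0146,-0.0455,0,0,0.06,0.0146,-0.0455,0,0,0.06,0.0146,-0.0455,0,0,0.06,0.0146,-0.0455,0,0,0.06,0.0146,-0.0455,0,0,0.06,0.0146,-0.0455,0,0,0.06,0.0146,-0.0455,-0.02,0,0.06,0.0146,-0.0455,-0.02,0,0.06,0.0146,-0.0455,-0.02,0,0.06,0.0146,-0.0455,-0.01,0,0.06,0,0,0,0,0.06,0,0,0,0]}}

```text
clock: 2.85
tool_pos: [478.7, -43.1, 131.8]
orientation: [-0.548, -3.093, 0.001]
contact_force: [-0.2, 0.1, -0.2]
grip_width: 0.702
grasp_force: 0.0
```

```bash
cat > w.py <<'E'
from h import *
import sys
np.set_printoptions(suppress=True,precision=1)
s=sense(); c=camera("wrist"); save(c,sys.argv[1]); P=pts(c)
print(s["clock"],s["tool_pos"],s["orientation"],s["contact_force"],s["grip_width"],s["grasp_force"])
from scipy.spatial.transform import Rotation as R
Rm=R.from_rotvec(s["orientation"]).as_matrix(); print("tool y deg",np.degrees(np.arctan2(Rm[1,1],Rm[0,1])),"tilt",np.degrees(np.arccos(-Rm[2,2])))
T=(P-np.array(s["tool_pos"]))@Rm   # tool frame
f=(np.abs(T[...,0])<20)&(np.abs(T[...,1])<60)&(T[...,2]<25)&(T[...,2]>-40)
for sg in(-1,1):
    q=T[f&(T[...,1]*sg>0)]
    if len(q): print("finger",sg,len(q),"tip z",np.percentile(q[:,2],99.5),"inner y",np.percentile(np.abs(q[q[:,2]>-5,1]),1) if (q[:,2]>-5).any() else None)
E
python3 w.py w1
python3 - <<'E'
import sys; sys.path.insert(0,".")
from h import *
np.set_printoptions(suppress=True,precision=1)
c=camera("wrist");P=pts(c)
for d in cut_out("caseback",c)[:2]:
    q=pts(c,d["region"]);print(d["conf"],d["extent"],np.median(q,axis=0),cv2.minEnclosingCircle(q[:,:2].astype(np.float32)))
    q=q[abs(q[:,2]-23)<4];print(len(q),cv2.minEnclosingCircle(q[:,:2].astype(np.float32)),(q.min(0)+q.max(0))/2)
E
```

```text
2.85 [478.7 -43.1 131.8] [-0.5 -3.1  0. ] [-0.2  0.1 -0.2] 0.7023668669658193 0.0
tool y deg 69.89777059840402 tilt 0.020931179863783542
finger -1 47 tip z -37.51283858846131 inner y None
finger 1 46 tip z -37.5291429374847 inner y None
0.76 [285.8, 197.1, 54.9, 60.2] [477.9 -46.8  24.5] ((482.367431640625, -48.019874572753906), 24.698322296142578)
2452 ((478.5378723144531, -47.10127258300781), 20.946243286132812) [478.6 -47.2  23.5]
```

View pics/w1.png

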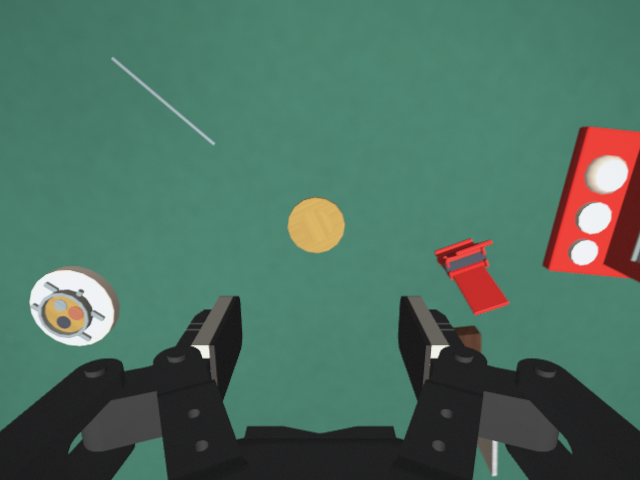

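```bash
python3 - <<'E'
from h import *
np.set_printoptions(suppress=True,precision=1)
from scipy.spatial.transform import Rotation as R
s=sense(); c=camera("wrist"); P=pts(c); Rm=R.from_rotvec(s["orientation"]).as_matrix()
T=(P-np.array(s["tool_pos"]))@Rm
for u,v in((225,300),(215,320),(205,340),(235,300),(235,330),(225,380),(403,300),(410,300),(425,320),(405,330),(200,353)): print(u,v,c["z_map"][v,u],T[v,u])
P=pts(c)
# watch
for d in cut_out("watch",c)[:2]:
    q=pts(c,d["region"]);q2=q[(q[:,2]>11)]
    print(d["conf"],d["extent"],cv2.minEnclosingCircle(q2[:,:2].astype(np.float32)))
    q2=q[(q[:,2]>20.5)&(q[:,2]<30)]; print(len(q2),cv2.minEnclosingCircle(q2[:,:2].astype(np.float32)))
    x0,y0,w,h=[int(a) for a in d["extent"]]
    cv2.imwrite("pics/wa.png",cv2.resize(c["color"][y0-5:y0+h+5,max(x0-5,0):x0+w+5],(500,450),interpolation=2))
E
```

```text
225 300 140.63246 [ 11.6 -33.6 -46.8]
215 320 126.94298 [ 11.4 -33.6 -61.1]
205 340 116.34124 [ 10.9 -33.7 -72.3]
235 300 142.13957 [ 11.  -30.4 -45.4]
235 330 141.53758 [  1.  -30.3 -48.9]
225 380 127.19044 [ -7.  -30.4 -66.3]
403 300 144.69128 [  9.9  29.9 -43. ]
410 300 142.12656 [ 11.   31.8 -45.4]
425 320 126.62397 [ 11.6  33.1 -61.3]
405 330 140.13899 [  1.8  29.6 -50.2]
200 353 107.02346 [ 12.5 -32.4 -81.6]
0.76 [23.5, 265.5, 91.3, 79.0] ((479.01068115234375, -259.1890869140625), 34.22355270385742)
772 ((479.4079284667969, -258.9342041015625), 20.506044387817383)
```

View pics/wa.png

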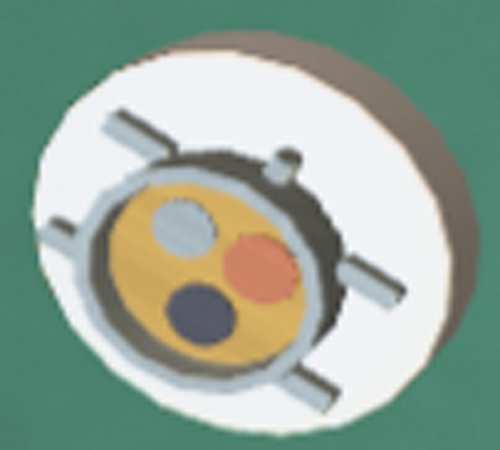

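```bash
python3 - <<'E'
from h import *
np.set_printoptions(suppress=True,precision=1)
s=sense(); c=camera("side"); P=pts(c); t=np.array(s["tool_pos"])
D=P-t
m=(np.abs(D[...,0])<70)&(np.abs(D[...,1])<70)&(P[...,2]>60)&(P[...,2]<400)
q=D[m]; print(len(q)); h,e=np.histogram(q[:,2],bins=range(-70,270,10)); print(list(zip(e.tolist(),h.tolist())))
lo=q[q[:,2]<np.percentile(q[:,2],2)]; print(lo)
v,u=np.where(m); print(u.min(),u.max(),v.min(),v.max())
# project TCP into side
f=240/np.tan(np.radians(c["fovy"])/2); M=np.linalg.inv(np.array(c["pose"]))
for dz in(-8,0,45):
    p=M@np.append(t+[0,0,dz],1); print(dz,c["cx"]+f*p[0]/-p[2], c["cy"]+f*p[1]/p[2])
cv2.imwrite("pics/s1.png",cv2.resize(c["color"][130:310,180:360],(540,540),interpolation=2))
w=camera("wrist"); print([w["z_map"][v,u] for u,v in((320,430),(320,450),(320,475),(230,297))])
E
```

```text
2561
[(-70, 0), (-60, 0), (-50, 0), (-40, 0), (-30, 0), (-20, 0), (-10, 0), (0, 0), (10, 0), (20, 0), (30, 3), (40, 22), (50, 48), (60, 18), (70, 0), (80, 18), (90, 55), (100, 40), (110, 89), (120, 82), (130, 126), (140, 156), (150, 45), (160, 127), (170, 152), (180, 153), (190, 169), (200, 313), (210, 99), (220, 174), (230, 138), (240, 219), (250, 182)]
[[  0.6  33.3  53.3]
 [ 12.   28.9  52.9]
 [ 13.8  27.9  53.1]
 [ 15.6  26.9  53.4]
 [ 18.   28.   51.3]
 [  0.2  32.5  51.3]
 [ 11.3  27.3  51.7]
 [  0.3 -31.1  52.8]
 [ -0.6 -33.4  52.7]
 [ -3.3 -34.9  52.5]
 [ -1.9 -37.1  54.1]
 [-21.8 -28.1  50.6]
 [-20.2 -29.7  51.5]
 [ -3.2 -34.1  48.6]
 [ -2.3 -37.9  52.2]
 [-22.6 -30.4  50.3]
 [-19.9 -28.   46.6]
 [-14.1 -35.9  52.3]
 [-12.1 -36.1  51.7]
 [ -6.8 -38.8  52.1]
 [ -5.1 -39.7  52.4]
 [ -2.3 -37.3  48.5]
 [-20.1 -27.9  43.6]
 [-20.2 -35.6  51.7]
 [-16.5 -36.6  51.2]
 [-14.  -34.9  48.3]
 [-13.1 -38.7  51.9]
 [-11.  -38.7  50.9]
 [ -9.9 -41.4  53.3]
 [ -7.9 -41.7  52.7]
 [ -4.2 -36.2  45.3]
 [ -2.  -35.8  43.8]
 [-21.4 -31.9  45.4]
 [-20.6 -36.2  49.6]
 [-18.8 -37.   49.7]
 [-17.4 -39.   51.1]
 [-15.2 -38.5  49.7]
 [-12.9 -37.7  47.7]
 [-12.7 -43.5  53.7]
 [ -9.4 -39.4  48. ]
 [ -7.4 -39.5  47.2]
 [ -3.7 -34.2  40. ]
 [ -2.2 -36.   41.2]
 [-21.7 -32.2  42.8]
 [-19.7 -32.2  42. ]
 [-18.9 -36.6  46.2]
 [-17.  -37.1  46. ]
 [-14.9 -36.9  44.8]
 [-13.2 -37.8  44.9]
 [-11.5 -38.9  45.4]
 [ -7.7 -33.4  37.8]
 [ -6.3 -35.3  39.2]]
228 271 134 234
-8 256.072653513821 236.16573490647122
0 255.85988786226304 233.64467611689605
45 254.62202795478137 218.97728230982312
[np.float32(371.82025), np.float32(76.740746), np.float32(70.88446), np.float32(143.62152)]
```

View pics/s1.png

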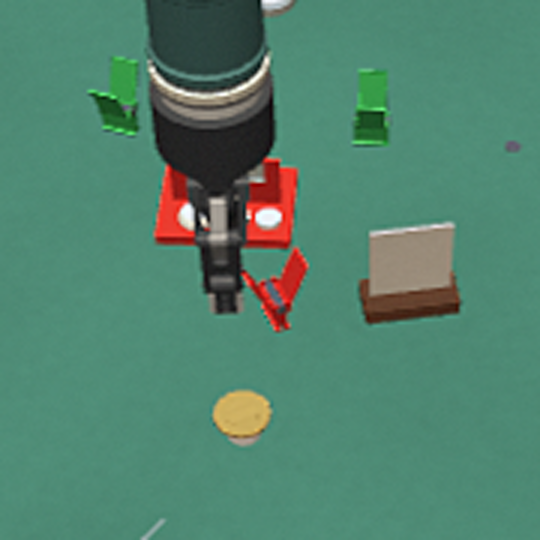

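Emit:
{"fn": "drive_tool", "kwargs": {"steps": [0.054,0,-0.0018,-0.027,0.145,0.054,0,-0.0018,-0.027,0.145,0.054,0,0,-0.026,0.145,0.054,0,0,0,0,0.054,0,0,0,0]}}

```text
clock: 3.7
tool_pos: [478.3, -44.6, 52.0]
orientation: [0.135, -3.138, -0.0]
contact_force: [0.4, 0.8, -0.5]
grip_width: 0.635
grasp_force: 0.0
```

```bash
cat > m.py <<'E'
from h import *
import sys
from scipy.spatial.transform import Rotation as R
np.set_printoptions(suppress=True,precision=1)
s=sense(); c=camera("wrist"); save(c,sys.argv[1]); P=pts(c); t=np.array(s["tool_pos"])
Rm=R.from_rotvec(s["orientation"]).as_matrix(); T=(P-t)@Rm
print(s["clock"],t,"F",s["contact_force"],"w",85.4*s["grip_width"],"gf",s["grasp_force"],"ydeg",np.degrees(np.arctan2(Rm[1,1],Rm[0,1])))
f=(np.abs(T[...,0])<13)&(np.abs(T[...,1])<50)&(T[...,2]<-25)&(T[...,2]>-90)
for sg in(-1,1):
    g=f&(T[...,1]*sg>0); q=T[g&(T[...,0]>8)]
    print("finger",sg,len(q),"tip z",np.percentile(q[:,2],[95,99,99.8]),"inner y",np.percentile(np.abs(q[:,1]),[1,5]))
for nm in sys.argv[2:]:
    for d in cut_out(nm,c)[:2]:
        q=pts(c,d["region"]); q=q[q[:,2]>15]; zt=np.percentile(q[:,2],70); q=q[abs(q[:,2]-zt)<3.5]
        print(nm,d["conf"],d["extent"],len(q),"z",zt,cv2.minEnclosingCircle(q[:,:2].astype(np.float32)),q.mean(0))
E
python3 m.py w2 caseback
```

```text
3.7 [478.3 -44.6  52. ] F [ 0.4  0.8 -0.5] w 54.26055260020057 gf 0.0 ydeg 94.92179494515499
finger -1 2828 tip z [-45.4 -41.2 -39.6] inner y [26.6 27.2]
finger 1 2828 tip z [-45.5 -41.2 -39.6] inner y [26.3 26.7]
caseback 0.67 [279.3, 220.9, 79.3, 78.7] 4397 z 24.809417696425584 ((478.6498107910156, -47.15312576293945), 20.994714736938477) [477.7 -47.2  24.5]
```

Emit:
{"fn": "drive_tool", "kwargs": {"steps": [0.054,0.0003,-0.0026,-0.02,0,0.054,0,0,-0.02,0,0.054,0,0,-0.015,0,0.054,0,0,0,0,0.054,0,0,0,0]}}

```text
clock: 4.3
tool_pos: [479.6, -47.5, -2.2]
orientation: [-0.138, 3.137, -0.001]
contact_force: [-0.2, 0.0, -0.1]
grip_width: 0.632
grasp_force: 0.0
```

```bash
python3 m.py w3 caseback
```

```text
4.3 [479.6 -47.5  -2.2] F [-0.2  0.  -0.1] w 53.99383309374645 gf 0.0 ydeg 95.03045418611727
finger -1 3314 tip z [-26.4 -25.7 -25.4] inner y [0.9 5.7]
finger 1 3395 tip z [-26.4 -25.7 -25.3] inner y [1.5 5.9]
caseback 0.81 [272.3, 248.9, 103.2, 99.3] 7492 z 24.77233130653276 ((478.8977355957031, -47.350250244140625), 21.366180419921875) [477.5 -47.2  24.4]
```

View pics/w3.png

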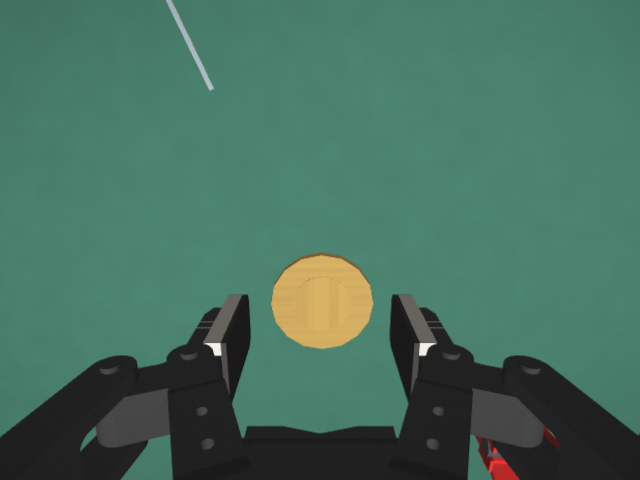

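Emit:
{"fn": "drive_tool", "kwargs": {"steps": [0.054,-0.0005,0,-0.01,0,0.054,0,0,-0.008,0,0.054,0,0,0,0,0.03,0,0,0,0,0.03,0,0,0,0,0.03,0,0,0,0,0.03,0,0,0,0]}}

```text
clock: 5.1
tool_pos: [477.9, -47.6, -21.0]
orientation: [0.138, -3.138, -0.0]
contact_force: [-1.7, 0.9, 2.4]
grip_width: 0.442
grasp_force: 59.8
```

```bash
python3 m.py w4 caseback
```

```text
5.1 [477.9 -47.6 -21. ] F [-1.7  0.9  2.4] w 37.715109048847 gf 59.81265485286713 ydeg 95.05038618151046
finger -1 4075 tip z [-44.4 -39.1 -37.3] inner y [1.1 5.4]
finger 1 4095 tip z [-44.4 -38.8 -37. ] inner y [1.3 5.6]
caseback 0.59 [267.5, 273.0, 107.5, 108.1] 9032 z 24.766422511652888 ((478.9358215332031, -48.053802490234375), 21.41028594970703) [477.4 -48.   24.4]
```

View pics/w4.png

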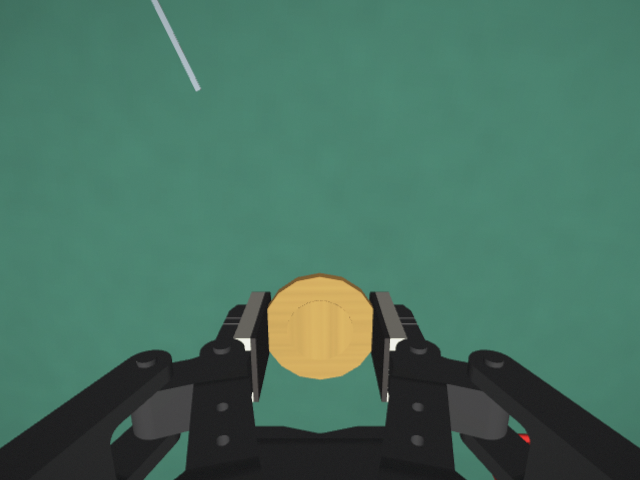

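Emit:
{"fn": "drive_tool", "kwargs": {"steps": [0.03,0,0,0.015,0,0.03,0,0,0.02,0,0.03,0,0,0.02,0,0.03,0.012,-0.042,0,0,0.03,0.012,-0.042,0,0,0.03,0.012,-0.042,0,0,0.03,0.012,-0.042,0,0,0.03,0.012,-0.042,0,0,0.03,0,0,0,0,0.03,0,0,0,0,0.03,0,0,0,0]}}

```text
clock: 6.3
tool_pos: [537.8, -256.0, 33.5]
orientation: [0.141, -3.137, -0.002]
contact_force: [-0.2, 0.0, -1.3]
grip_width: 0.445
grasp_force: 60.2
```

```bash
python3 m.py w5 caseback watch; python3 - <<'E'
from h import *
np.set_printoptions(suppress=True,precision=2)
for i in range(3): print(sense()["tool_pos"])
c=camera("wrist")
for d in cut_out("watch",c)[:1]:
    q=pts(c,d["region"]); print(np.percentile(q[:,2],[2,50,90,98]))
    for lo,hi in((20.5,30),(21.5,28)):
        r=q[(q[:,2]>lo)&(q[:,2]<hi)]; print(len(r),cv2.minEnclosingCircle(r[:,:2].astype(np.float32)),r.mean(0))
    k=q[q[:,2]>10]; print(cv2.minEnclosingCircle(k[:,:2].astype(np.float32)))
E
```

```text
6.3 [ 537.8 -256.    33.5] F [-0.2  0.  -1.3] w 37.99474360739261 gf 60.211275815963745 ydeg 95.12976733794335
finger -1 4063 tip z [-44.2 -39.1 -37.6] inner y [1.2 5.4]
finger 1 4096 tip z [-44.3 -39.1 -37.4] inner y [1.3 5.6]
caseback 0.74 [267.5, 271.2, 107.8, 109.3] 9052 z 79.08112681701795 ((538.39208984375, -256.0719909667969), 21.26687240600586) [ 537.3 -256.3   78.8]
watch 0.97 [252.5, 75.5, 141.5, 142.5] 6089 z 19.99082170870269 ((478.875732421875, -259.65081787109375), 28.634737014770508) [ 478.4 -259.4   19.7]
[ 538.1  -255.48   33.73]
[ 538.1  -255.48   33.73]
[ 538.1  -255.48   33.73]
[11.35 14.95 22.22 23.84]
1884 ((478.9867858886719, -259.4902038574219), 19.852672576904297) [ 478.61 -259.54   22.96]
1676 ((478.9867858886719, -259.4902038574219), 19.852672576904297) [ 478.41 -259.57   23.22]
((479.0368347167969, -259.46209716796875), 33.884796142578125)
```

View pics/w5.png

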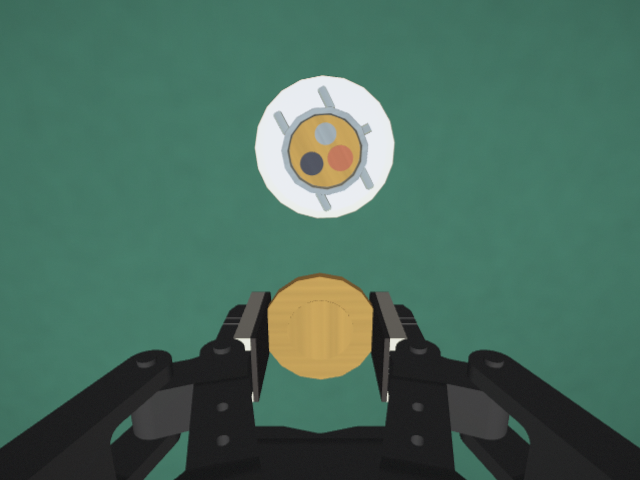

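Emit:
{"fn": "drive_tool", "kwargs": {"steps": [0.03,-0.03,-0.0017,0,0,0.03,-0.0294,-0.0017,0,0,0.03,0,0,0,0,0.03,0,0,-0.02,0,0.03,0,0,-0.02,0,0.03,0,0,-0.006,0,0.03,0,0,0,0,0.03,0,0,0,0]}}

```text
clock: 7.35
tool_pos: [479.4, -260.3, -10.8]
orientation: [0.14, -3.138, -0.001]
contact_force: [-1.4, 0.7, 9.0]
grip_width: 0.442
grasp_force: 65.3
```

```bash
python3 m.py w6 caseback watch; python3 - <<'E'
from h import *
np.set_printoptions(suppress=True,precision=2)
for n in("top","side"):
    c=camera(n);save(c,n+"6")
    for nm in("watch","caseback"):
        for d in cut_out(nm,c)[:1]:
            q=pts(c,d["region"]);print(n,nm,d["conf"],np.median(q,axis=0),np.percentile(q,[3,97],axis=0))
E
```

```text
7.35 [ 479.4 -260.3  -10.8] F [-1.4  0.7  9. ] w 37.76916085300892 gf 65.31562521209707 ydeg 95.12053099801045
finger -1 4348 tip z [-29.6 -25.3 -25.1] inner y [1.1 5.8]
finger 1 4434 tip z [-29.6 -25.3 -25.1] inner y [1.4 6. ]
caseback 0.72 [265.9, 271.4, 109.0, 110.5] 9065 z 34.81391665300303 ((480.07635498046875, -260.302490234375), 21.459123611450195) [ 478.8 -260.6   34.5]
watch 0.93 [240.6, 214.0, 162.5, 88.9] 1136 z 21.91568476265789 ((465.7138671875, -261.6912841796875), 22.41758155822754) [ 462.7 -260.4   21.6]
top watch 0.53 [ 456.77 -244.87   12.63] [[ 447.3  -266.16    4.86]
 [ 504.31 -229.96   18.61]]
side watch 0.68 [ 461.91 -274.16   12.93] [[ 446.87 -290.54    3.37]
 [ 497.13 -234.84   22.44]]
side caseback 0.41 [ 469.13 -258.34   33.87] [[ 461.51 -270.72   30.58]
 [ 475.8  -243.8    37.29]]
```

```bash
python3 - <<'E'
from h import *
np.set_printoptions(suppress=True,precision=2)
s=sense(); print(s["contact_force"],s["ft_torque"],s["tool_pos"],s["effort"],s["joint_pos"])
c=camera("side");a=c["color"][290:390,240:370];t=camera("top")["color"][235:335,370:500]
w=camera("wrist")["color"]
print(cut_out("watch",c)[:1] and cut_out("watch",c)[0]["extent"])
cv2.imwrite("pics/x.png",np.vstack([np.hstack([cv2.resize(a,(390,300),interpolation=2),cv2.resize(t,(390,300),interpolation=2)]),cv2.resize(w[200:430,150:490],(780,300)) ]))
E
```

```text
[-2.17  1.13  8.4 ] [0.41 0.42 0.06] [ 479.32 -260.3   -10.83] [  0.1  -43.88   0.85  -7.91   0.06  -0.71  -0.04] [ 0.43  0.7  -0.03  2.13  0.06  0.31  2.02]
[282.0, 336.3, 32.4, 28.3]
```

View pics/x.png

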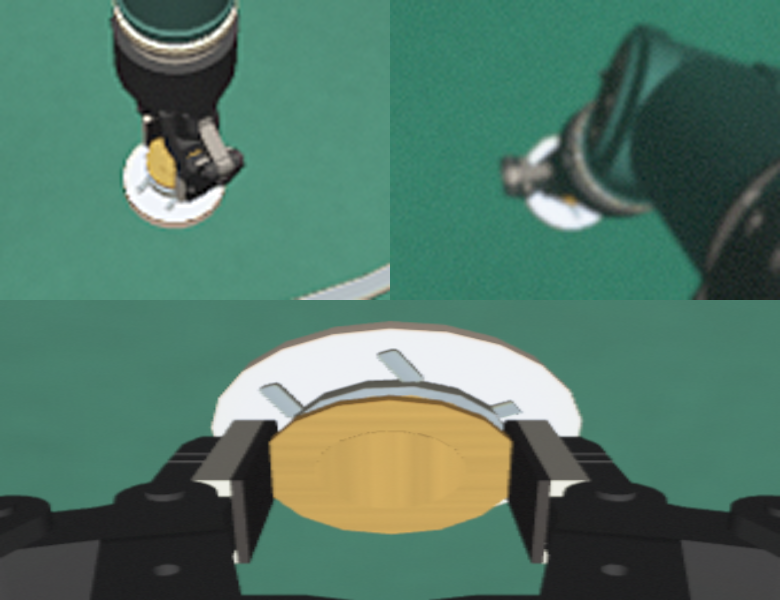

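Emit:
{"fn": "drive_tool", "kwargs": {"steps": [0.03,0,0,0.003,0,0.03,0,0,0,0]}}

```text
clock: 8.25
tool_pos: [479.9, -261.0, -8.5]
orientation: [-0.139, 3.137, -0.001]
contact_force: [-0.2, 0.6, -0.9]
grip_width: 0.444
grasp_force: 60.2
```

```bash
python3 - <<'E'
from h import *
np.set_printoptions(suppress=True,precision=2)
s=sense(); print(s["contact_force"],s["ft_torque"],s["tool_pos"])
from scipy.spatial.transform import Rotation as R
c=camera("wrist"); T=(pts(c)-np.array(s["tool_pos"]))@R.from_rotvec(s["orientation"]).as_matrix()
z=c["z_map"]
for u in(245,255,262,385,395,400): # columns through front faces
    for v in range(284,312,4): print(u,v,z[v,u],T[v,u],end=" | ")
    print()
E
```

```text
[-0.23  0.59 -0.93] [ 0.03 -0.04 -0.02] [ 479.92 -260.95   -8.48]
245 284 177.98714 [  2.5  -33.47 -10.54] | 245 288 169.3558 [  4.25 -31.85 -19.02] | 245 292 167.7842 [  3.27 -31.56 -20.95] | 245 296 168.97618 [  1.16 -31.78 -20.33] | 245 300 180.15988 [ -5.27 -33.88 -10.57] | 245 304 147.13216 [  7.52 -27.68 -41.23] | 245 308 135.72954 [ 11.23 -25.54 -52.02] | 
255 284 165.92476 [  7.22 -27.06 -21.72] | 255 288 165.24641 [  5.9  -26.95 -22.82] | 255 292 148.15543 [ 11.34 -24.17 -39.03] | 255 296 144.59 [ 11.41 -23.59 -42.73] | 255 300 141.23267 [ 11.47 -23.04 -46.21] | 255 304 137.81381 [ 11.61 -22.49 -49.73] | 255 308 136.29347 [ 10.97 -22.24 -51.5 ] | 
262 284 163.76921 [  8.07 -23.84 -23.72] | 262 288 164.20876 [  6.32 -23.9  -23.77] | 262 292 148.52245 [ 11.19 -21.63 -38.69] | 262 296 145.08113 [ 11.21 -21.13 -42.27] | 262 300 141.39563 [ 11.4  -20.59 -46.06] | 262 304 138.66302 [ 11.24 -20.19 -48.95] | 262 308 135.6489 [ 11.26 -19.76 -52.09] | 
385 284 164.81749 [  7.67  26.75 -22.71] | 385 288 164.17543 [  6.35  26.65 -23.77] | 385 292 147.64458 [ 11.56  23.96 -39.47] | 385 296 144.55424 [ 11.44  23.45 -42.73] | 385 300 141.08994 [ 11.54  22.89 -46.31] | 385 304 139.17651 [ 11.03  22.58 -48.46] | 385 308 135.0406 [ 11.55  21.91 -52.61] | 
395 284 165.36754 [  7.46  30.98 -22.2 ] | 395 288 165.52713 [  5.81  31.01 -22.52] | 395 292 166.43526 [  3.84  31.18 -22.15] | 395 296 166.49503 [  2.22  31.19 -22.57] | 395 300 167.0755 [  0.37  31.3  -22.51] | 395 304 147.07053 [  7.56  27.55 -41.25] | 395 308 144.1409 [  7.46  27.   -44.33] | 
400 284 166.15517 [  7.15  33.21 -21.47] | 400 288 167.32288 [  5.09  33.44 -20.86] | 400 292 168.24484 [  3.1   33.63 -20.48] | 400 296 168.13097 [  1.53  33.61 -21.06] | 400 300 167.99428 [ -0.02  33.58 -21.66] | 400 304 148.31842 [  7.01  29.64 -40.11] | 400 308 144.62262 [  7.25  28.9  -43.89] |
```

```bash
python3 - <<'E'
from h import *
np.set_printoptions(suppress=True,precision=1)
s=sense(); c=camera("wrist"); P=pts(c); t=np.array(s["tool_pos"])
for u,v in((318,243),(324,250),(330,260),(266,272),(272,277),(278,284),(365,284),(371,283),(374,282),(320,255),(320,262),(300,266),(340,266)): print((u,v),P[v,u]-[479,-259.5,0])
d=P-np.array([479,-259.5,0]); r=np.hypot(d[...,0],d[...,1])
m=(r<36)&(P[...,2]<29)&(P[...,2]>5); v,u=np.where(m); print(m.sum(), [ (lo,int(((P[...,2]>lo)&(P[...,2]<=lo+2)&m).sum())) for lo in range(6,30,2)])
g=m&(P[...,2]>15.5)&(r>21); v,u=np.where(g); print([(a,b,np.round(d[b,a],0).tolist()) for a,b in list(zip(u,v))[::60]])
print({n:[(np.round(x["conf"],2),x["extent"]) for x in cut_out(n,c)[:2]] for n in("caseback",)})
E
```

```text
(318, 243) [-26.1  -4.7  19.1]
(324, 250) [-22.9  -2.1  17.5]
(330, 260) [-19.5   0.6  19. ]
(266, 272) [-10.5 -24.6  14.4]
(272, 277) [-10.6 -21.6  19.6]
(278, 284) [ -7.8 -19.   19.5]
(365, 284) [-12.5  14.8  23.4]
(371, 283) [-11.2  17.9  18.8]
(374, 282) [-11.3  19.2  17.7]
(320, 255) [-19.8  -3.4  14.9]
(320, 262) [-18.9  -3.3  20.4]
(300, 266) [-15.7 -10.9  18.3]
(340, 266) [-19.    4.4  23.3]
8419 [(6, 128), (8, 162), (10, 742), (12, 2655), (14, 2797), (16, 368), (18, 628), (20, 145), (22, 621), (24, 72), (26, 17), (28, 23)]
[(np.int64(321), np.int64(235), [-28.0, -4.0, 16.0]), (np.int64(319), np.int64(241), [-27.0, -4.0, 19.0]), (np.int64(326), np.int64(245), [-25.0, -1.0, 18.0]), (np.int64(327), np.int64(249), [-24.0, -1.0, 18.0]), (np.int64(331), np.int64(253), [-22.0, 1.0, 18.0]), (np.int64(272), np.int64(262), [-16.0, -22.0, 18.0]), (np.int64(270), np.int64(267), [-15.0, -23.0, 19.0]), (np.int64(279), np.int64(271), [-12.0, -19.0, 16.0]), (np.int64(373), np.int64(275), [-14.0, 18.0, 18.0]), (np.int64(275), np.int64(279), [-9.0, -20.0, 18.0]), (np.int64(371), np.int64(283), [-11.0, 18.0, 19.0])]
{'caseback': [(np.float64(0.58), [267.5, 273.1, 109.4, 107.6])]}
```

Emit:
{"fn": "drive_tool", "kwargs": {"steps": [0.03,-0.0013,0.0014,0,-0.09,0.03,0,0,-0.001,0,0.03,0,0,-0.001,0,0.03,0,0,-0.001,0,0.03,0,0,0,0]}}

```text
clock: 8.9
tool_pos: [477.7, -259.6, -11.3]
orientation: [-0.0, -3.141, -0.0]
contact_force: [-0.9, 1.0, 9.7]
grip_width: 0.443
grasp_force: 65.8
```

```bash
python3 - <<'E'
from h import *
np.set_printoptions(suppress=True,precision=2)
s=sense(); print(s["contact_force"],s["ft_torque"],s["tool_pos"],s["orientation"])
E
python3 m.py w7 caseback
```

```text
[-0.89  1.03  9.71] [0.36 0.35 0.06] [ 477.65 -259.6   -11.32] [-0.   -3.14 -0.  ]
8.9 [ 477.7 -259.6  -11.3] F [-0.9  1.   9.7] w 37.85899723686657 gf 65.79889219778124 ydeg 89.99243681852931
finger -1 4448 tip z [-28.4 -25.4 -25.1] inner y [1.2 6.1]
finger 1 4505 tip z [-26.6 -25.3 -25.1] inner y [1.3 6.3]
caseback 0.63 [265.7, 273.0, 107.6, 105.6] 9021 z 34.347530568330484 ((478.2835998535156, -259.9895935058594), 21.41771125793457) [ 477.1 -259.9   34. ]
```

Emit:
{"fn": "drive_tool", "kwargs": {"steps": [0.03,0,0,0.015,0,0.03,0.04,0,0,0,0.03,0.04,0,0,0,0.03,0,0,-0.015,0,0.03,0,0,-0.014,0,0.03,0,0,-0.003,0,0.03,0,0,-0.002,0,0.03,0,0,0,0]}}

```text
clock: 9.8
tool_pos: [556.0, -259.8, -31.4]
orientation: [-0.004, -3.14, -0.0]
contact_force: [0.2, -0.3, -0.3]
grip_width: 0.443
grasp_force: 60.2
```

```bash
python3 - <<'E'
from h import *
np.set_printoptions(suppress=True,precision=2)
s=sense(); print(s["contact_force"],s["ft_torque"],s["tool_pos"],s["grasp_force"])
c=camera("wrist"); P=pts(c); print(P[150:260:30,250:400:30,2])
E
```

```text
[ 0.18 -0.27 -0.29] [-0.04  0.   -0.02] [ 556.02 -259.84  -31.41] 60.16645789146423
[[13.97 23.33 19.77 20.16 14.17]
 [ 0.95 13.24 14.5  14.05 15.7 ]
 [ 0.74  1.78  2.11  2.78  1.41]
 [ 0.84  1.46  1.94  1.52  2.36]]
```

Emit:
{"fn": "drive_tool", "kwargs": {"steps": [0.03,0,0,-0.003,0,0.03,0,0,0,0]}}

```text
clock: 10.05
tool_pos: [557.5, -260.1, -32.5]
orientation: [0.004, 3.141, -0.001]
contact_force: [-2.8, 0.3, 8.9]
grip_width: 0.443
grasp_force: 65.0
```

Emit:
{"fn": "drive_tool", "kwargs": {"steps": [0.03,0,0,-0.002,0,0.03,0,0,0,0]}}

```text
clock: 10.25
tool_pos: [557.5, -260.1, -32.6]
orientation: [0.004, 3.141, -0.001]
contact_force: [-4.8, 3.3, 23.1]
grip_width: 0.443
grasp_force: 72.3
```

```bash
python3 - <<'E'
from h import *
np.set_printoptions(suppress=True,precision=2)
s=sense(); print(s["contact_force"],s["ft_torque"],s["tool_pos"],s["grasp_force"])
E
```

```text
[-4.75  3.31 23.06] [ 0.48  1.08 -0.04] [ 557.53 -260.13  -32.57] 72.34939445159398
```

```bash
cat > pl.py <<'E'
from h import *
from scipy.spatial.transform import Rotation as R
np.set_printoptions(suppress=True,precision=2)
s=sense(); c=camera("wrist"); Rm=R.from_rotvec(s["orientation"]).as_matrix(); t=np.array(s["tool_pos"])
T=(pts(c)-t)@Rm
d=cut_out("caseback",c)[0]; q=T[d["region"]]; m=np.median(q,axis=0); q=q[np.abs(q[:,2]-m[2])<9]
for i in range(4):
    A=np.c_[q[:,:2],np.ones(len(q))]; k=np.linalg.lstsq(A,q[:,2],rcond=None)[0]; r=q[:,2]-A@k; q=q[np.abs(r)<max(1,2.5*r.std())]
print("tool z",t,"F",s["contact_force"],"w",s["grip_width"]*85.4,"plane slopes(x,y),z0",k,"std",r.std(),"center",(q.min(0)+q.max(0))/2,q.min(0),q.max(0))
E
python3 pl.py
```

```text
ret = _var(a, axis=axis, dtype=dtype, out=out, ddof=ddof,
  arrmean = um.true_divide(arrmean, div, out=arrmean,
  ret = ret.dtype.type(ret / rcount)
Traceback (most recent call last):
  File "pl.py", line 9, in <module>
    print("tool z",t,"F",s["contact_force"],"w",s["grip_width"]*85.4,"plane slopes(x,y),z0",k,"std",r.std(),"center",(q.min(0)+q.max(0))/2,q.min(0),q.max(0))
                                                                                                                      ~~~~~^^^
ValueError: zero-size array to reduction operation minimum which has no identity
```

NaN handling.

```bash
sed -i 's/q=T\[d\["region"\]\];/q=T[d["region"]\&(c["z_map"]>0)];/' pl.py; python3 pl.py; python3 - <<'E'
from h import *
c=camera("wrist"); 
for d in cut_out("caseback",c): print(d["conf"],d["extent"])
E
```

```text
tool z [ 557.55 -260.16  -32.56] F [-4.94  2.37 23.14] w 37.87475673613611 plane slopes(x,y),z0 [  0.    -0.   -45.37] std 0.546126203849098 center [ -0.41  -0.19 -45.36] [-21.39 -19.24 -46.75] [ 20.56  18.85 -43.96]
0.86 [265.4, 273.7, 109.4, 106.8]
```

Emit:
{"fn": "drive_tool", "kwargs": {"steps": [0.03,0,0,0.0045,0,0.052,0,0,0,0,0.052,0,0,0,0,0.052,0,0,0,0]}}

```text
clock: 10.95
tool_pos: [557.4, -259.5, -32.0]
orientation: [-0.003, -3.141, -0.0]
contact_force: [0.1, 0.7, 1.1]
grip_width: 0.61
grasp_force: 0.0
```

```bash
python3 pl.py
```

```text
tool z [ 557.43 -259.51  -31.96] F [0.11 0.68 1.1 ] w 52.12736649312754 plane slopes(x,y),z0 [  0.     0.   -40.45] std 0.5497860479899641 center [ -1.94  -0.93 -40.45] [-23.1  -21.73 -41.86] [ 19.21  19.87 -39.04]
```

Emit:
{"fn": "drive_tool", "kwargs": {"steps": [0.052,0.0017,-0.0009,0.0038,0,0.052,0,0,0,0,0.03,0,0,0,0,0.03,0,0,0,0,0.03,0,0,0,0,0.03,0,0,0,0]}}

```text
clock: 11.65
tool_pos: [562.3, -265.3, -24.9]
orientation: [0.006, 3.135, -0.009]
contact_force: [-0.1, -4.3, 13.3]
grip_width: 0.355
grasp_force: 6.6
```

```bash
python3 pl.py
```

```text
tool z [ 562.31 -265.26  -24.88] F [-0.05 -4.28 13.29] w 30.29210760722069 plane slopes(x,y),z0 [ -0.     0.01 -33.55] std 0.5688598814450438 center [  1.61   9.81 -33.49] [-19.37 -10.76 -35.01] [ 22.6   30.37 -31.98]
```

Emit:
{"fn": "drive_tool", "kwargs": {"steps": [0.056,0,0,0.02,0,0.056,0,0,0,0,0.056,0,0,0,0,0.056,0,0,0,0]}}

```text
clock: 12.15
tool_pos: [558.7, -260.0, -8.5]
orientation: [-0.002, -3.14, -0.001]
contact_force: [0.8, -0.8, -0.5]
grip_width: 0.658
grasp_force: 0.0
```

```bash
python3 pl.py
```

```text
tool z [ 558.75 -259.97   -8.5 ] F [ 0.84 -0.77 -0.47] w 56.19773015552794 plane slopes(x,y),z0 [  0.     0.   -16.98] std 0.560867664787796 center [ -1.38   5.96 -16.95] [-22.25 -14.52 -18.41] [ 19.48  26.45 -15.5 ]
```

Emit:
{"fn": "drive_tool", "kwargs": {"steps": [0.056,0.0014,0.006,0,0,0.056,0,0,-0.012,0,0.056,0,0,-0.0103,0,0.056,0,0,0,0,0.056,0,0,0,0]}}

```text
clock: 12.75
tool_pos: [560.0, -254.4, -31.0]
orientation: [-0.003, -3.14, -0.001]
contact_force: [0.3, -0.2, -0.2]
grip_width: 0.656
grasp_force: 0.0
```

```bash
python3 pl.py
```

```text
tool z [ 560.04 -254.37  -31.01] F [ 0.32 -0.21 -0.19] w 56.01173444208014 plane slopes(x,y),z0 [  0.    0.  -39.5] std 0.5530733383848344 center [ -0.14   0.52 -39.48] [-21.12 -20.15 -40.9 ] [ 20.85  21.19 -38.06]
```

Emit:
{"fn": "drive_tool", "kwargs": {"steps": [0.044,0,0.0004,0,0,0.044,0,0,0,0,0.03,0,0,0,0,0.03,0,0,0,0,0.03,0,0,0,0]}}

```text
clock: 13.35
tool_pos: [560.9, -254.3, -29.1]
orientation: [0.003, 3.141, -0.0]
contact_force: [-0.4, 0.1, 4.9]
grip_width: 0.439
grasp_force: 59.4
```

```bash
python3 pl.py
```

```text
tool z [ 560.9  -254.25  -29.14] F [-0.39  0.06  4.92] w 37.51891868237737 plane slopes(x,y),z0 [  0.    -0.   -37.63] std 0.5510469871991213 center [  0.71  -0.31 -37.63] [-20.16 -19.12 -39.02] [ 21.58  18.51 -36.24]
```

Emit:
{"fn": "drive_tool", "kwargs": {"steps": [0.03,0,0,0.01,0,0.03,0,0,0.02,0,0.03,0,0,0.02,0,0.03,-0.027,-0.0017,0,0,0.03,-0.027,-0.0017,0,0,0.03,-0.0272,-0.0016,0,0,0.03,0,0,-0.017,0,0.03,0,0,0,0,0.03,0,0,0,0]}}

```text
clock: 14.35
tool_pos: [480.3, -259.2, 3.3]
orientation: [0.002, 3.141, -0.0]
contact_force: [-0.2, -0.1, 0.2]
grip_width: 0.44
grasp_force: 60.2
```

```bash
python3 pl.py; python3 - <<'E'
from h import *
c=camera("wrist")
for i in range(1):
    for n in("caseback","watch"):
        for d in cut_out(n,c)[:1]:
            q=pts(c,d["region"]); m=np.median(q[:,2]); print(n,d["conf"],d["extent"],np.round(np.median(q,axis=0),1))
            if n=="watch":
                k=q[(q[:,2]>11.5)&(q[:,2]<17)]; print(np.round(k.min(0),1),np.round(k.max(0),1))
                # circle fit on cushion's outer edge
                cnt=max(cv2.findContours(d["region"].astype(np.uint8),0,1)[0],key=len)[:,0]
                Pm=pts(c)
                e=np.array([Pm[v,u] for u,v in cnt]);e=e[(e[:,2]>11)&(e[:,2]<16)]
                A=np.c_[2*e[:,:2],np.ones(len(e))];x=np.linalg.lstsq(A,(e[:,:2]**2).sum(1),rcond=None)[0];print("circ",x[:2],np.sqrt(x[2]+x[0]**2+x[1]**2),len(e))
E
```

```text
tool z [ 480.31 -259.16    3.32] F [-0.18 -0.07  0.23] w 37.543553956124114 plane slopes(x,y),z0 [  0.     0.   -37.56] std 0.5544760707902877 center [  0.86  -0.26 -37.55] [-20.44 -19.01 -38.95] [ 22.17  18.48 -36.16]
caseback 0.69 [271.2, 259.4, 98.2, 104.5] [ 478.8 -259.3   41.1]
watch 0.81 [246.0, 207.2, 149.1, 87.9] [ 461.  -259.7   14.3]
[ 445.2 -292.9   11.5] [ 484.5 -226.4   17. ]
circ [ 471.24837657 -259.40256064] 31.009190326576633 127
```

Emit:
{"fn": "drive_tool", "kwargs": {"steps": [0.03,-0.0003,0,-0.006,0,0.03,0,0,-0.004,0,0.03,0,0,-0.002,0,0.03,0,0,0,0]}}

```text
clock: 15.0
tool_pos: [478.9, -259.0, -9.7]
orientation: [-0.003, -3.141, -0.001]
contact_force: [-0.2, 0.5, -0.2]
grip_width: 0.434
grasp_force: 60.2
```

```bash
python3 pl.py
```

```text
tool z [ 478.86 -258.95   -9.65] F [-0.2   0.48 -0.18] w 37.105171935649174 plane slopes(x,y),z0 [  0.     0.   -37.58] std 0.5478420860796646 center [  0.67  -0.33 -37.57] [-20.53 -19.01 -38.95] [ 21.87  18.36 -36.19]
```

Emit:
{"fn": "drive_tool", "kwargs": {"steps": [0.03,0,0,-0.0012,0,0.03,0,0,0,0]}}

```text
clock: 15.3
tool_pos: [479.3, -259.2, -10.0]
orientation: [0.003, 3.141, -0.0]
contact_force: [-0.3, 0.2, 2.4]
grip_width: 0.437
grasp_force: 60.6
```

Contact begins at the expected seat height; release and back off.

Emit:
{"fn": "drive_tool", "kwargs": {"steps": [0.06,0,0,0,0,0.06,0,0,0,0,0.06,0,0,0,0,0.06,0,0,0.02,0,0.06,0,0,0.03,0,0.06,0,0,0,0,0.06,0,0,0,0]}}

```text
clock: 16.0
tool_pos: [479.6, -259.3, 40.2]
orientation: [0.003, 3.14, -0.001]
contact_force: [-0.5, -0.1, -0.8]
grip_width: 0.702
grasp_force: 0.0
```

```bash
python3 pl.py; python3 - <<'E'
from h import *
for n in("top","side","wrist"):
    c=camera(n); P=pts(c)
    for nm in("caseback","watch"):
        for d in cut_out(nm,c)[:1]:
            q=pts(c,d["region"]); q=q[q[:,2]>(23 if n!="top" else 21.5)] if nm=="caseback" else q[(q[:,2]>8)&(q[:,2]<17)]
            print(n,nm,round(d["conf"],2),len(q),np.round(cv2.minEnclosingCircle(q[:,:2].astype(np.float32)),1) if 0 else cv2.minEnclosingCircle(q[:,:2].astype(np.float32)),np.median(q[:,2]))
E
```

```text
tool z [ 479.61 -259.32   40.19] F [-0.47 -0.1  -0.76] w 59.916501942796344 plane slopes(x,y),z0 [-0.    0.   12.57] std 0.5983079302366775 center [ 0.97 -0.13 12.57] [-19.96 -20.82  11.07] [21.91 20.55 14.06]
top caseback 0.52 81 ((463.6594543457031, -244.75955200195312), 22.3539981842041) 26.43812254323052
top watch 0.63 159 ((462.45526123046875, -253.14288330078125), 27.829687118530273) 12.477655476094242
side caseback 0.52 209 ((474.4700927734375, -267.8494873046875), 30.50932502746582) 27.768499334537296
side watch 0.56 377 ((478.1492919921875, -258.5424499511719), 34.5181884765625) 13.408540382784395
wrist caseback 0.97 5092 ((478.6109619140625, -259.7489013671875), 21.045095443725586) 27.61816856877006
wrist watch 0.9 5913 ((478.63385009765625, -259.2900390625), 33.91455078125) 13.912893316853598
```

Emit:
{"fn": "drive_tool", "kwargs": {"steps": [0.0854,0,0,0.035,0,0.0854,0,0,0.035,0,0.0854,0.0083,0.0425,0,-0.113,0.0854,0.0083,0.0425,0,-0.113,0.0854,0.0083,0.0425,0,-0.113,0.0854,0.0083,0.0425,0,-0.113,0.0854,0.0083,0.0425,0,0,0.0854,0.0083,0.0425,0,0,0.0854,0.0083,0.0425,0,0,0.0854,0.0083,0.0425,0,0,0.0854,0.0083,0.0425,0,0,0.0854,0.0083,0.0425,0,0,0.0854,0,0,0,0,0.0854,0,0,0,0]}}

```text
clock: 17.95
tool_pos: [561.9, 167.6, 109.5]
orientation: [-0.701, -3.062, -0.0]
contact_force: [-0.5, -0.4, -0.1]
grip_width: 0.998
grasp_force: 0.0
```

```bash
cat > cl.py <<'E'
from h import *
import sys
from scipy.spatial.transform import Rotation as R
np.set_printoptions(suppress=True,precision=1)
s=sense(); c=camera("wrist"); save(c,sys.argv[1]); Rm=R.from_rotvec(s["orientation"]).as_matrix(); t=np.array(s["tool_pos"])
P=pts(c); T=(P-t)@Rm
print(s["clock"],t,"ydeg",np.degrees(np.arctan2(Rm[1,1],Rm[0,1])))
for d in cut_out("clip",c)[:3]: print(d["conf"],d["extent"])
g=(np.hypot(P[...,0]-563,P[...,1]-166)<45)&(P[...,2]<112)
for lo,hi in((97,112),(80,112),(70,112)):
    k=g&(P[...,2]>lo)&(P[...,2]<hi); q=P[k]
    if len(q)>20:
        r=cv2.minAreaRect(q[:,:2].astype(np.float32)); tq=T[k]; print(lo,len(q),"rect",np.round(r[0],1),np.round(r[1],1),round(r[2],1),"tool frame x",np.percentile(tq[:,0],[1,99]),"y",np.percentile(tq[:,1],[1,99]),"zmax",np.percentile(q[:,2],99))
k=(np.hypot(P[...,0]-540,P[...,1]-170)<75)&(P[...,2]>54)&(P[...,2]<66); q=P[k]; A=q[:,:2]-q[:,:2].mean(0); v=np.linalg.svd(A,full_matrices=False)[2][0]; print("fin",len(q),np.degrees(np.arctan2(v[1],v[0]))%180,q.mean(0))
E
python3 cl.py w8
```

```text
17.95 [561.9 167.6 109.5] ydeg 64.19920929867962
0.88 [264.9, 218.7, 102.5, 78.4]
0.71 [442.6, 0.0, 111.8, 77.6]
0.69 [88.3, 253.1, 98.1, 89.1]
97 861 rect [562.  165.2] [48.8 24.2] 63.8 tool frame x [-12.9  10.5] y [-26.3  22. ] zmax 102.49606423416762
80 2343 rect [562.2 165.1] [48.8 24.6] 64.6 tool frame x [-12.9  10.6] y [-26.1  21.8] zmax 102.17218456390981
70 3270 rect [562.2 165.1] [48.8 29.1] 63.7 tool frame x [-14.9  12.5] y [-26.   21.7] zmax 102.06422620184908
fin 691 154.18289563014534 [537.3 177.1  61.5]
```

View pics/w8.png

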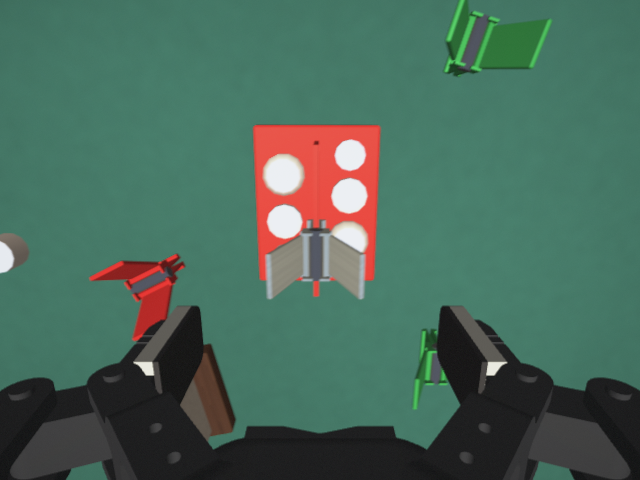

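Emit:
{"fn": "drive_tool", "kwargs": {"steps": [0.0854,0.0002,-0.0024,-0.02,0,0.0854,0,0,-0.02,0,0.0854,0,0,-0.0175,0,0.0854,0,0,0,0,0.0854,0,0,0,0]}}

```text
clock: 18.55
tool_pos: [562.3, 161.6, 52.3]
orientation: [-0.71, -3.06, 0.002]
contact_force: [0.8, 0.3, 0.2]
grip_width: 1.003
grasp_force: 0.0
```

```bash
python3 cl.py w9
```

```text
18.55 [562.3 161.6  52.3] ydeg 63.85494795678366
0.88 [30.5, 281.4, 131.9, 87.2]
0.87 [485.3, 0.0, 153.8, 57.5]
0.58 [257.8, 240.3, 143.6, 119.1]
97 2693 rect [566.8 174.3] [69.5 25.3] 63.4 tool frame x [-10.1  13.4] y [-21.2  47.6] zmax 111.75515476333251
80 5576 rect [566.8 174.3] [69.5 25.3] 63.4 tool frame x [-10.   13.6] y [-20.9  46.8] zmax 111.46912334378014
70 7232 rect [566.8 174.4] [69.6 29.6] 64.0 tool frame x [-11.7  15. ] y [-20.8  46.3] zmax 111.28656959258421
fin 1093 154.28128052520776 [537.6 176.9  61.6]
```

Emit:
{"fn": "drive_tool", "kwargs": {"steps": [0.0854,-0.0002,0.0034,0,0,0.0854,0,0,0,0]}}

```text
clock: 18.85
tool_pos: [562.7, 167.8, 53.0]
orientation: [0.705, 3.06, 0.002]
contact_force: [0.0, 0.1, 0.2]
grip_width: 1.003
grasp_force: 0.0
```

```bash
sed -i 's/^g=(/g=(np.abs(T[...,1])<33)\&(/' cl.py; python3 cl.py w9b
```

```text
18.85 [562.7 167.8  53. ] ydeg 64.03891401262953
0.88 [440.3, 372.1, 19.4, 50.3]
0.87 [22.0, 284.6, 134.0, 91.9]
0.76 [475.6, 1.0, 151.2, 62.3]
97 1655 rect [562.  165.1] [48.8 24.6] 64.2 tool frame x [-12.1  11.2] y [-26.7  21.6] zmax 102.39249608871589
80 4471 rect [562.2 165.1] [48.9 24.7] 63.8 tool frame x [-12.1  11.3] y [-26.5  21.4] zmax 102.14920001670346
70 6103 rect [562.2 165.1] [48.9 30.1] 64.7 tool frame x [-14.2  12.9] y [-26.4  21.3] zmax 102.0668441547838
fin 1112 154.24732443450958 [538.1 176.8  61.5]
```

Emit:
{"fn": "drive_tool", "kwargs": {"steps": [0.0854,0,0,0,0,0.0854,0,0,0,0]}}

```text
clock: 19.15
tool_pos: [562.2, 166.9, 52.3]
orientation: [0.707, 3.061, 0.0]
contact_force: [0.5, -0.5, 1.1]
grip_width: 1.002
grasp_force: 0.0
```

```bash
python3 cl.py w9c | egrep "^1|^97"
```

```text
19.15 [562.2 166.9  52.3] ydeg 64.0021592847453
97 1670 rect [562.2 165.1] [48.9 24.8] 64.1 tool frame x [-12.3  11.2] y [-25.8  22.6] zmax 102.42451860204925
```

Emit:
{"fn": "drive_tool", "kwargs": {"steps": [0.0854,-0.0005,-0.0012,0,0,0.0854,0,0,0,0,0.0854,0,0,0,0]}}

```text
clock: 19.55
tool_pos: [561.7, 165.5, 52.2]
orientation: [-0.707, -3.061, 0.0]
contact_force: [0.1, -0.0, 0.0]
grip_width: 0.993
grasp_force: 0.0
```

```bash
python3 cl.py w9d | egrep "^1|^97|^2"
```

```text
19.55 [561.7 165.5  52.2] ydeg 63.99299292356793
97 1679 rect [562.1 165.1] [48.8 24.8] 64.0 tool frame x [-12.   11.2] y [-24.3  24. ] zmax 102.39128640657965
```

Centred. Squeeze.

Emit:
{"fn": "drive_tool", "kwargs": {"steps": [0.04,0,0,0,0,0.04,0,0,0,0,0.03,0,0,0,0,0.02,0,0,0,0,0.01,0,0,0,0,0.005,0,0,0,0,0.005,0,0,0,0]}}

```text
clock: 20.35
tool_pos: [563.2, 165.8, 54.6]
orientation: [0.707, 3.059, 0.002]
contact_force: [-2.1, -1.0, 14.4]
grip_width: 0.169
grasp_force: 60.6
```

```bash
python3 cl.py w10 | egrep "^1|^97|^2|^80|^70"
```

```text
20.35 [563.2 165.8  54.6] ydeg 63.9794807765082
97 2519 rect [562.7 165.8] [41.9 24.8] 65.8 tool frame x [-10.6  12.3] y [-20.8  20. ] zmax 111.82562421397819
80 3155 rect [562.7 165.5] [42. 25.] 63.9 tool frame x [-10.5  12.5] y [-20.7  19.9] zmax 111.79415265201987
70 3989 rect [558.4 165.2] [33.6 33.3] 26.3 tool frame x [-13.3  14.6] y [-20.6  19.8] zmax 111.7356693629369
```

Emit:
{"fn": "drive_tool", "kwargs": {"steps": [0.005,0,0,0.005,0,0.005,0,0,0.01,0,0.005,0,0,0.02,0,0.005,0,0,0.02,0,0.005,0,0,0.02,0,0.005,0,0,0.01,0,0.005,0,0,0,0,0.005,0,0,0,0,0.005,0,0,0,0]}}

```text
clock: 21.35
tool_pos: [560.7, 165.5, 136.1]
orientation: [-0.706, -3.059, 0.002]
contact_force: [-0.3, 0.8, -0.8]
grip_width: 0.173
grasp_force: 58.7
```

```bash
cat > hold.py <<'E'
from h import *
from scipy.spatial.transform import Rotation as R
np.set_printoptions(suppress=True,precision=1)
s=sense(); Rm=R.from_rotvec(s["orientation"]).as_matrix(); t=np.array(s["tool_pos"])
print(s["clock"],t,"ydeg",np.degrees(np.arctan2(Rm[1,1],Rm[0,1])),"F",s["contact_force"],"w",s["grip_width"]*85.4)
for n in("wrist","side"):
    c=camera(n);save(c,"h_%s_%d"%(n,s["clock"]*100)); P=pts(c); T=(P-t)@Rm
    for d in cut_out("clip",c)[:4]:
        q=T[d["region"]&(c["z_map"]>0)]; q=q[(np.abs(q[:,0])<25)&(np.abs(q[:,1])<30)]
        if len(q)>40:
            print(n,"clip",round(d["conf"],2),d["extent"],len(q),"tool lo/hi",np.percentile(q,[1,99],axis=0).tolist())
            for z0 in range(-70,20,6):
                b=q[(q[:,2]>z0)&(q[:,2]<=z0+6)]
                if len(b)>5: print("  z",z0,len(b),"x",np.percentile(b[:,0],[2,98]),"y",np.percentile(b[:,1],[2,98]))
E
python3 hold.py
```

```text
21.35 [560.7 165.5 136.1] ydeg 64.00948020193701 F [-0.3  0.8 -0.8] w 14.769851767850636
wrist clip 0.76 [287.4, 240.9, 63.4, 127.0] 4739 tool lo/hi [[-13.146182320696964, -15.623909701694794, -53.83093186674575], [15.565394452742046, 13.14676807337262, 8.343213042854524]]
  z -58 707 x [-10.7  11.8] y [-7.6  6.9]
  z -52 282 x [-10.8  12.3] y [-8.1  7.2]
  z -46 134 x [-9.7 12.5] y [-8.5  7.6]
  z -40 152 x [-7.2 12.6] y [-8.8  7.8]
  z -34 106 x [-4.9 12.5] y [-9.1  7.6]
  z -28 84 x [-8.4 12.6] y [-9.2  7.7]
  z -22 482 x [-13.7  14.8] y [-8.8  7. ]
  z -16 1611 x [-12.4  15.4] y [-8.   6.2]
  z -10 145 x [13.8 15.7] y [-10.3   8.3]
  z -4 110 x [ 6.6 15.7] y [-11.    8.2]
  z 2 838 x [-7.1 15.5] y [-15.9  13.3]
  z 8 76 x [-7.2 15.7] y [-16.2  13.7]
side clip 0.72 [251.1, 144.0, 16.2, 23.8] 216 tool lo/hi [[-14.365704437791797, -16.808018971498857, -48.40514985762361], [13.614647215059009, 9.511318371945624, 10.541670723928325]]
  z -40 6 x [-11.7  -4.7] y [-11.9   6.5]
  z -34 11 x [-11.8   2.1] y [-9.6  9.1]
  z -28 23 x [-11.2  10.2] y [-9.6  7.6]
  z -22 26 x [-13.7  13.2] y [-12.2   8.2]
  z -16 25 x [-14.2  13.2] y [-8.4  4.8]
  z -10 27 x [-12.7  13.3] y [-9.2 -0.6]
  z -4 38 x [-14.5  12.4] y [-13.4   3.6]
  z 2 43 x [-14.1  14. ] y [-17.   -1.4]
  z 8 9 x [-13.9   9.7] y [-13.6  11.6]
```

Emit:
{"fn": "drive_tool", "kwargs": {"steps": [0.005,0.0237,-0.0264,0,0.035,0.005,0.0237,-0.0264,0,0.035,0.005,0.0237,-0.0264,0,0.035,0.005,0.0237,-0.0264,0,0.035,0.005,0.0237,-0.0264,0,0.035,0.005,0.0237,-0.0264,0,0.034,0.005,0,0,0,0,0.005,0,0,0,0,0.005,0,0,0,0]}}

```text
clock: 22.45
tool_pos: [702.8, 8.8, 136.5]
orientation: [-0.381, -3.116, -0.001]
contact_force: [0.1, 0.5, -0.9]
grip_width: 0.17
grasp_force: 58.7
```

```bash
cat > cd.py <<'E'
from h import *
from scipy.spatial.transform import Rotation as R
np.set_printoptions(suppress=True,precision=1)
s=sense(); Rm=R.from_rotvec(s["orientation"]).as_matrix(); t=np.array(s["tool_pos"])
print(s["clock"],t,"ydeg",np.degrees(np.arctan2(Rm[1,1],Rm[0,1])),"F",s["contact_force"],"w",s["grip_width"]*85.4,s["grasp_force"])
c=camera("wrist");P=pts(c);T=(P-t)@Rm
k=(np.hypot(P[...,0]-645,P[...,1]-22)<45)&(P[...,2]>80)&(P[...,2]<92); q=P[k]; u=T[k]
if len(q)>20:
    v=np.linalg.svd(q[:,:2]-q[:,:2].mean(0),full_matrices=False)[2][0]; m=q[:,:2].mean(0); a=(q[:,:2]-m)@v; mid=m+v*(np.percentile(a,.5)+np.percentile(a,99.5))/2
    print("card",len(q),np.degrees(np.arctan2(v[1],v[0]))%180,"mid",mid,"len",np.ptp(a),"z",np.percentile(q[:,2],[50,95]),"tool x",np.percentile(u[:,0],[1,99]),"tool y",np.percentile(u[:,1],[2,50,98]))
for d in cut_out("clip",c)[:3]:
    g=T[d["region"]&(c["z_map"]>0)]; g=g[(np.abs(g[:,0])<25)&(np.abs(g[:,1])<25)&(np.abs(g[:,2])<60)]
    if len(g)>500:
        print("clip z",np.percentile(g[:,2],[1,99]))
        for lo,hi in((-60,-45),(-24,-12),(3,16)):
            b=g[(g[:,2]>lo)&(g[:,2]<hi)]; print(lo,len(b),"x",np.percentile(b[:,0],[1,99]),"y",np.percentile(b[:,1],[1,99]))
E
python3 cd.py
```

```text
22.45 [702.8   8.8 136.5] ydeg 76.0442522337471 F [ 0.1  0.5 -0.9] w 14.520469853373932 58.656983971595764
card 628 166.28706788048515 mid [644.2  21. ] len 63.36041328938964 z [86.4 87.5] tool x [28.6 90.9] tool y [-3.9 -2.4 -1.2]
clip z [-53.6   8.3]
-60 1007 x [-10.9  12.5] y [-8.   7.1]
-24 2030 x [-13.5  15.3] y [-8.7  7.1]
3 884 x [-7.6 15.8] y [-16.1  13.7]
```

Emit:
{"fn": "drive_tool", "kwargs": {"steps": [0.005,-0.02,0.0045,0,0,0.005,-0.02,0.0045,0,0,0.005,-0.0175,0.004,0,0.005,0.005,0,0,-0.01,0,0.005,0,0,0,0,0.005,0,0,0,0,0.005,0,0,0,0]}}

```text
clock: 23.25
tool_pos: [647.5, 20.2, 127.3]
orientation: [0.376, 3.118, -0.0]
contact_force: [0.3, 0.9, -0.9]
grip_width: 0.17
grasp_force: 58.7
```

```bash
python3 cd.py
```

```text
23.25 [647.5  20.2 127.3] ydeg 76.25205346897069 F [ 0.3  0.9 -0.9] w 14.508713096869553 58.65726828575134
card 338 165.73482177772516 mid [630.5  24.3] len 35.81362678900777 z [86.4 87.4] tool x [ 0.1 35.2] tool y [-1.3 -0.1  1.5]
clip z [-53.6   8.2]
-60 960 x [-10.9  12.5] y [-7.9  7.2]
-24 2038 x [-13.5  15.3] y [-8.7  7.2]
3 860 x [-7.4 15.8] y [-16.   13.6]
```

Emit:
{"fn": "drive_tool", "kwargs": {"steps": [0.005,-0.0017,0.0014,0,0,0.005,0,0,-0.01,0,0.005,0,0,-0.01,0,0.005,0,0,-0.008,0,0.005,0,0,-0.007,0,0.005,0,0,-0.005,0,0.005,0,0,0,0,0.005,0,0,0,0,0.005,0,0,0,0]}}

```text
clock: 24.25
tool_pos: [645.1, 21.7, 87.6]
orientation: [0.376, 3.118, 0.0]
contact_force: [0.8, -1.2, -0.7]
grip_width: 0.172
grasp_force: 58.7
```

```bash
python3 cd.py; python3 - <<'E'
from h import *
np.set_printoptions(suppress=True,precision=1)
c=camera("side"); P=pts(c)
for n in("clip","card"):
    for d in cut_out(n,c)[:2]:
        q=pts(c,d["region"]); print(n,d["conf"],d["extent"],np.percentile(q,[2,50,98],axis=0).tolist())
for n in("top","side"):
    c=camera(n)
    for x in("caseback","stopwatch","loupe"):
        for d in cut_out(x,c)[:1]: print(n,x,d["conf"],np.median(pts(c,d["region"]),axis=0))
E
```

```text
24.25 [645.1  21.7  87.6] ydeg 76.26050843936065 F [ 0.8 -1.2 -0.7] w 14.67043582074792 58.657302260398865
card 1229 162.28798683119334 mid [643.6  19.6] len 63.89568428417719 z [82.5 88.1] tool x [-29.9  32.4] tool y [-15.6  -1.1  13. ]
clip z [-53.5   8. ]
-60 937 x [-10.8  12.3] y [-7.8  7.2]
-24 2031 x [-13.5  15.4] y [-8.8  7. ]
3 808 x [-7.4 15.8] y [-15.5  13.5]
clip 0.76 [260.8, 213.4, 17.3, 25.7] [[518.9638821277589, 32.7654147887126, 1.8527526214257433], [544.4611482748292, 46.43111548432262, 32.35921471296433], [563.6449971018012, 77.61422590187736, 63.3086069209427]]
clip 0.63 [294.9, 155.0, 15.9, 23.2] [[660.399698520553, 144.49324113240093, 1.8201304988473657], [689.3136031378067, 201.4829030143693, 38.06543903731267], [712.9568900199109, 236.25653044615433, 94.73069895898885]]
card 0.79 [299.4, 206.0, 33.1, 34.8] [[608.7817319083326, -1.0083813972147504, 4.351469372202692], [641.0467792218055, 18.088540769512065, 27.44318005948412], [675.2695002815954, 36.47022079575866, 84.40474904117862]]
top caseback 0.68 [ 478.8 -257.6   26.2]
top stopwatch 0.94 [674.4 411.4  14. ]
top loupe 0.71 [ 682.3 -247.8   13.9]
side caseback 0.81 [ 478.2 -258.7   27.4]
side stopwatch 0.72 [672.4 408.9  14.9]
side loupe 0.75 [ 679.9 -245.9   17.4]
```

```bash
python3 - <<'E'
from h import *
from scipy.spatial.transform import Rotation as R
np.set_printoptions(suppress=True,precision=1)
s=sense(); T=(pts(camera("wrist"))-np.array(s["tool_pos"]))@R.from_rotvec(s["orientation"]).as_matrix()
k=(T[...,0]>18)&(T[...,0]<40)&(np.abs(T[...,1])<12)&(T[...,2]<4)&(T[...,2]>-6); q=T[k]; print(len(q),np.percentile(q,[2,50,98],axis=0)); print(s["contact_force"],s["grasp_force"],s["clock"])
ok=len(q)>30 and abs(np.median(q[:,1])+1)<3 and abs(s["contact_force"][2])<3 and s["grasp_force"]>40
print(ok)
if ok: print(close_job())
E
```

```text
218 [[18.4 -2.  -0.4]
 [25.6 -0.6  0.8]
 [32.1  0.8  2.6]]
[-1.   0.2 -0.9] 58.657405972480774 24.9
True
the job is handed in; nothing more can be done
None
```

The job is handed in at about 25 s: the case-back sits level on the watch rim, and the steel clip is held squeezed open about 12 mm down over the middle of the card. The force readings show no sign of it touching the card, and the stopwatch and loupe were left alone. The case-back took a second grip on the bare counter before it seated. The hand-in returned no verdict.

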